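# Draw out a rack tray with the pull hook

## Task

Take the standing pull hook by its wooden handle and swing its curved bar through the ring on the tray of the low steel rack, following the curve, until the middle of the bend sits in the ring. Then draw the tray out to its stop with the hook, so that the chuck key in it can be got at, and leave the hook standing upright on the bench with its bend still through the ring. Do not touch the rack or tray with the gripper, and leave the jar and the wood offcut right of the rack where they are.

Things in the scene. Friction and masses are not known exactly. Their poses are not given: they have to be found in the camera images.
- rack: Low dark steel rack fixed to the bench, 110 mm deep (x), 140 mm wide (y; 170 mm over its foot flanges), 78 mm high. Origin at the centre of its underside on the bench; its open front faces its own -x. One grey tray (front plate 138 mm wide, 10 to 70 mm above the bench) slides out of it along the rack's -x.
- tray (a joint): How far the tray is drawn out, m: 0 fully in, 0.060 at its stop. It starts 0 to 0.012 out, moves stiffly (about 2 N) and stays where it is left.
- ring_eye (a point): Centre of the plain steel pull ring on the tray front, 38 mm above the bench and 30 mm in front of the front plate; it moves with the tray. Axes as the rack's: the ring stands upright, its hole faces along y. Hole 22 mm across, ring wire 8 mm thick (38 mm over all). Rigid with the tray.
- hook_grip (a point): Grip point of the loose pull hook (0.3 kg): on the axis of its upright wooden handle, 105 mm above the underside of its foot. Handle 24 x 24 mm, sides along the hook's x and y, 57 to 140 mm above the underside; below it a 14 mm steel post on a round foot of 54 mm diameter, on which the hook stands by itself. Axes are the hook's, z up.
- hook_centre (a point): Centre of the hook's arc, an empty point 45 mm along the hook's +y from the handle axis, 38 mm above the underside (the ring's height when the hook stands). About it the 8 mm steel bar bends level at radius 45 mm, from the post through the bend (+x side) to the free tip, 170 degrees. The tip goes into the ring from its -y side as the hook turns counter-clockwise (from above) about this centre.
- hook_bend (a point): Middle of the hook's bend, on the bar's axis: 45 mm along x and 45 mm along y from the handle axis in the hook's frame, 38 mm above its underside, 80 degrees of arc back from the tip. Axes are the hook's. Fully home, this point is in the ring's centre and the hook's axes are turned like the rack's; the tip is then on the ring's +y side.
- hook_tip (a point): End of the bar's axis at the free tip: 8 mm along x and 89 mm along y from the handle axis in the hook's frame, 38 mm above its underside; the round end reaches 4 mm farther. Axes are the hook's.
- jar: Glass jar of nails, 74 mm diameter, 114 mm high, loose on the bench. Origin at the centre of its underside. It and the hook swap places between starts (left of the rack or right of it).
- block: Offcut of plain wood, 89 x 97 x 30 mm, lying flat, loose on the bench, to the right. Origin at the centre of its underside. A fixed pile of boards, up to about 0.1 m high, lies in front of it at the near right of the bench; the tray draws out clear of it on its left.
- key: Steel chuck key lying loose in the tray, 69 x 88 x 20 mm. Origin at the centre of its underside. It rides along; it is not handled.

How it is judged:
On the way:
1. the hook's bend is in the ring while the tray is still mostly in (distance between hook_bend and ring_eye below 0.018 m and value of joint tray below 0.035 m), for 0.2 s.
At the end, for the whole second after the job is handed in: The tray is drawn out to within 8 mm of its stop and at rest, the hook stands upright on the bench (within 0.08 rad) with the middle of its bend within 18 mm of the ring's centre, so that its bar is through the ring, and the chuck key still lies in the tray (distance between hook_bend and ring_eye below 0.018 m and value of joint tray above 0.052 m and angle between hook_grip's own z axis and vertical below 0.08 rad and height (world z) of hook_grip between 0.102 and 0.108 m and z of key in the frame of rack between 0.01 and 0.03 m and velocity of joint tray below 0.01 m/s); the robot touches nothing.
It fails at once if the gripper touched the rack or its tray (contact force between any of the fingers, the arm and rack above 1 N).
It fails at once if the jar was disturbed (distance of jar from where it was at the start of the episode above 0.03 m or angle between jar's own z axis and vertical above 0.5 rad).
It fails at once if the wood offcut was disturbed (distance of block from where it was at the start of the episode above 0.03 m).
It also fails if it takes over 64 s, if anything falls off the work surface, if the arm or the gripper's body presses on something with over 40 N, if the wrist force passes 120 N, or if a joint passes its speed limit or range.

## Robot

A 7-joint arm with a two-finger parallel gripper is mounted at the origin on a cart in front of the work surface, level with it; the furniture and walls round the work are solid. World frame = base frame: x ahead of the robot, y to its left, z up, the work surface at z = 0. Lengths are in m, angles in rad, forces in N, time in s.
With the tool pointing down it reaches from about 0.425 to 1.025 m from the base axis. Payload 9.4 kg.
Tool frame: the origin (TCP) lies at the very end of the fingers, on their centre line; the grasp point (between the pads) lies 19 mm behind it (r.grip_depth is the distance from the TCP to the grasp point, in m); z points along the fingers, y is the direction in which the jaws open and shut (so a half turn about z gives the same grasp; the last joint's range is limited). The gripper opens to 85 mm and grips with 20 to 120 N. Pads are 22 mm wide; open, the fingers measure 114 mm over their backs; the gripper's body (76 mm by 85 mm) begins 54 mm behind the grasp point. The pads swing forward as they close: fully open they stand 13 mm farther back than shut.
Start: joints at [1.096, 0.599, -0.003, 1.599, 0.002, 0.943, -0.08], TCP at [0.281, -0.668, 0.231] pointing down, gripper open.
Joint ranges: [-2.57, 2.57], [-0.35, 1.97], [-1.29, 1.29], [0.11, 2.56], [-1.05, 4.19], [0.11, 1.86], [-2.63, 2.63]. Speed limits (rad/s): [2.22, 2.22, 3.01, 3.01, 3.14, 3.14, 3.14].

## Interface

Orientations are given as [roll, pitch, yaw] about the fixed x, y, z axes, in that order (R = Rz(yaw) Ry(pitch) Rx(roll)).
In Python, from station import r gives the robot as it stands.
- The arm moves only by the tool send_rows, never from a script. Its arguments are lists of equal length, an entry for each row: "dp": the shift along the tool's x, y, z in units of 0.1 m (1.0 is 0.1 m), a list of three; "roll": the turn about the tool's z in units of pi rad (1.0 is pi rad); "hand": the closure, from 0 (fully open) to 1 (shut). A call has 1 to 10 rows; each row is the pose to reach, as a shift and turn from the pose measured when the call began, along the tool's axes at that moment, turning the shorter way round; what a row does not reach only later rows make up. A row lasts 1/10 s, in which the tool goes at most 50 mm and 8.59 degrees, less where a joint would pass 70% of its speed; a pose out of reach is approached as far as the arm can. A call with a number of a shift or a turn outside -1 to 1 is refused whole. A call with a gripper value outside its range is refused whole. The fingers move at their own pace and stop on an object; "grip_force" is the grip in N (left out, the last holds). Time passes only in rows, so rows that repeat a pose let the fingers close. It gives the time, the measured TCP pose, the force and the opening at its end, in the units of the state.
- r.sense(): the state, without advancing time (a new reading comes with each control period).
- r.snapshot(name): name is "scene" or "top"; returns a dict with "frame" (480x640x3 uint8, red, green, blue), "fx", "fy", "cx", "cy" (pixels), "rvec" (rotation vector, rad) and "tvec" (3), from world to camera coordinates, as OpenCV has them. Camera axes: x right, y down, z forward; pixel columns grow to the right and rows downward; lengths in m; the calibration is good to about 2 mm. A picture is of the moment at which its call begins. There is no depth.
- r.close_job(): hands the job in, once; it reports no verdict.
The state is a dict: "t": time; "joint_positions": joint angles; "qvel": joint speeds; "joint_efforts": joint torques, N m; "position": TCP position; "tool_rot": TCP orientation; "wrist_force": force on the tool from outside, world axes, zero at the start; "ft_torque": the same for the moment, N m; "gripper_width": finger opening in m.
Only numpy, scipy, OpenCV 4.12 (cv2) and the standard library are available. Lean on these libraries where they do the work, as an engineer would, in place of code of your own. Each camera call takes 0.05 s, during which the arm holds its last target. There are 200 camera calls.

## Working session

There is one attempt and no reset: what is moved stays moved. The work goes in short steps, Python scripts to look and compute and a tool call to move; the robot and the scene stay as the last step left them, time stands still between calls to the robot, and variables do not carry over. Pictures are saved under pics/ and viewed, about 8 in all and at most 12, crops included, and the job is handed in when it is done.

Besides the shell and the picture viewer there is one more tool, called as name([rows], argument=value, ...), one row to a line, values as JSON. send_rows: Moves the arm, as the interface text tells. Its arguments: {"type":"object","properties":{"dp":{"type":"array"},"roll":{"type":"array"},"hand":{"type":"array"},"grip_force":{"type":"number"}},"required":["dp","roll","hand"]}

```bash
mkdir -p pics
cat > h.py <<'E'
import numpy as np, cv2, json
from station import r
def snap(cam,name):
    s=r.snapshot(cam); cv2.imwrite(f'pics/{name}.png',s['frame'][:,:,::-1])
    np.savez(f'pics/{name}.npz',**{k:np.array(v) for k,v in s.items()})
    return s
def load(n): return np.load(f'pics/{n}.npz')
def ray(s,u,v):
    R=cv2.Rodrigues(np.array(s['rvec'],float))[0]; t=np.array(s['tvec'],float).ravel()
    d=R.T@np.array([(u-s['cx'])/s['fx'],(v-s['cy'])/s['fy'],1]); return -R.T@t,d/np.linalg.norm(d)
def at(s,u,v,z):
    c,d=ray(s,u,v); return c+d*(z-c[2])/d[2]
def tri(s1,p1,s2,p2):
    a,d=ray(s1,*p1); b,e=ray(s2,*p2)
    k=np.linalg.lstsq(np.c_[d,-e],b-a,rcond=None)[0]; p,q=a+k[0]*d,b+k[1]*e
    return (p+q)/2,np.linalg.norm(p-q)
def proj(s,P):
    K=np.array([[s['fx'],0,s['cx']],[0,s['fy'],s['cy']],[0,0,1]],float)
    return cv2.projectPoints(np.array(P,float).reshape(-1,3),np.array(s['rvec'],float),np.array(s['tvec'],float),K,None)[0][:,0]
E
python3 - <<'E'
from h import *
for c in('scene','top'):
    s=snap(c,c+'0'); print(c,ray(s,320,240),s['fx'])
print(r.sense())
E
```

```text
scene (array([-0.33768123,  0.67238486,  0.94911008]), array([ 0.61322774, -0.50895907, -0.60407979])) 603.0136099375592
top (array([ 0.32191694, -0.04636032,  1.24728582]), array([ 0.17631277,  0.00131017, -0.98433332])) 492.92640075884054
{'t': 0.1, 'joint_positions': array([ 1.0962797 ,  0.60006583, -0.00254693,  1.60004269,  0.00179098,
        0.9429114 , -0.07976859]), 'qvel': array([ 0.00257088, -0.00179852, -0.00091181, -0.00320951,  0.00085432,
       -0.00167102,  0.00088228]), 'joint_efforts': array([ 5.28793011e-03, -7.77990603e+01,  1.57006681e+00, -2.58628160e+01,
        1.26648933e-02,  5.46761716e-03,  1.75316359e-05]), 'position': array([ 0.28069871, -0.66799819,  0.23049087]), 'tool_rot': array([-3.14017295e+00,  1.23163040e-04,  3.97904247e-01]), 'wrist_force': array([ 0.09360392,  0.56331486, -0.6757907 ]), 'ft_torque': array([-0.03737437,  0.02645266, -0.01341535]), 'gripper_width': 0.08529667780543568}
```

View pics/scene0.png

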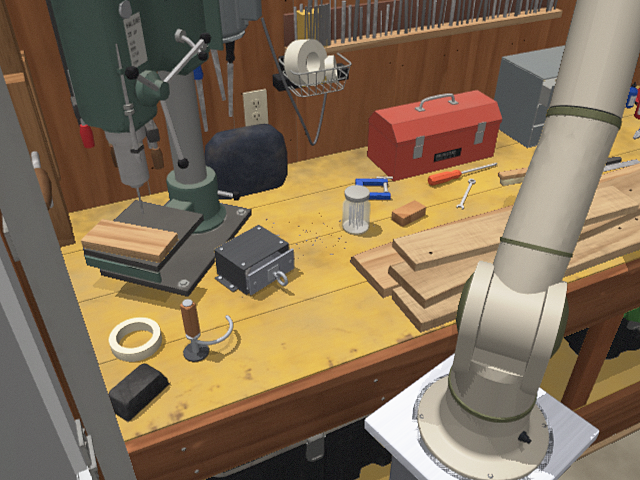

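View pics/top0.png

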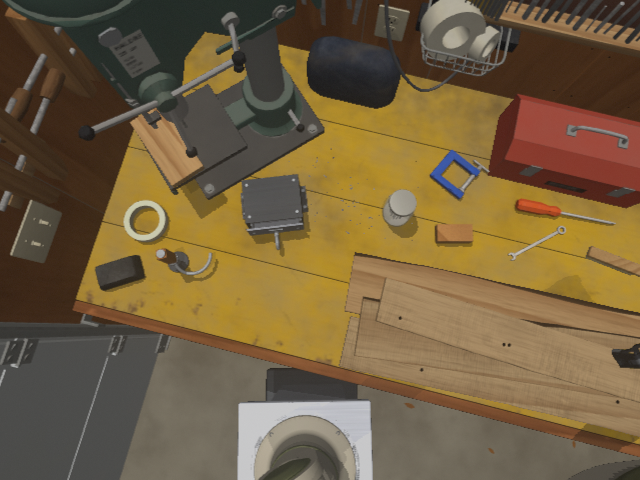

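The scene view shows the rack at (255,260) with its ring at (282,279), and the hook left of it with its handle at (190,318). In the top view the rack is at (274,204), the ring at (278,240), the handle at (163,256) and the jar at (400,207), right of the rack. I'll enlarge both.

Run:
```python
import cv2,numpy as np
a=cv2.imread('pics/scene0.png')[215:365,170:310]; b=cv2.imread('pics/top0.png')[165:285,150:310]
cv2.imwrite('pics/c1.png',cv2.resize(a,None,fx=4,fy=4,interpolation=cv2.INTER_CUBIC))
cv2.imwrite('pics/c2.png',cv2.resize(b,None,fx=5,fy=5,interpolation=cv2.INTER_CUBIC))
```

```text
(no output)
```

View pics/c1.png

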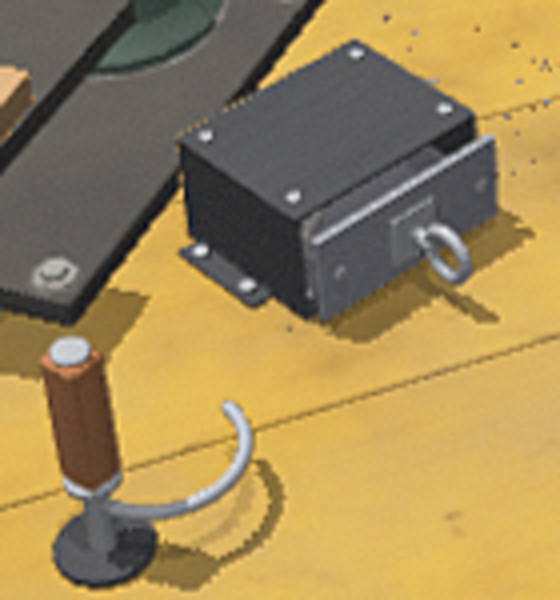

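View pics/c2.png

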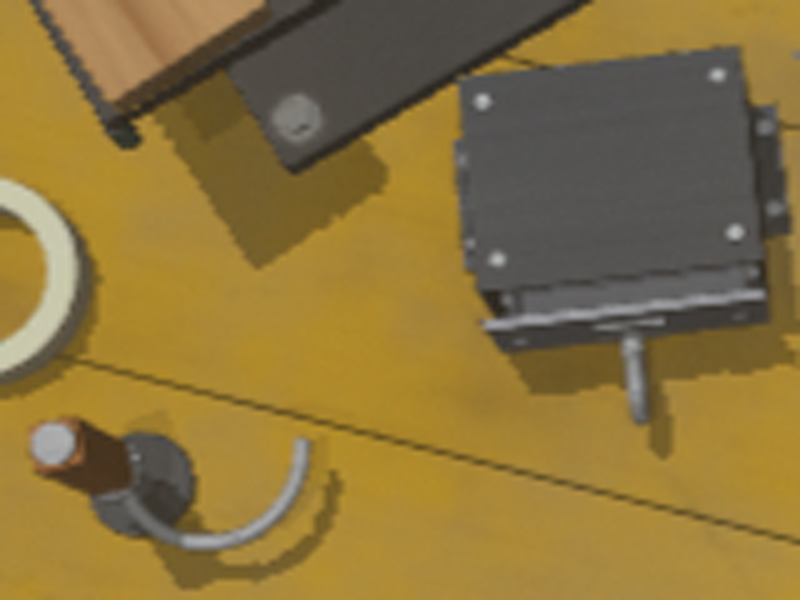

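```bash
cat > m.py <<'E'
from h import *
S=load('scene0');T=load('top0')
fs=lambda x,y:(170+(x+.5)/4-.5,215+(y+.5)/4-.5)
ft=lambda x,y:(150+(x+.5)/5-.5,165+(y+.5)/5-.5)
P={}
for n,a,b in [('cap',(71,350),(54,443)),('foot',(105,550),(143,484)),('tip',(229,406),(304,441)),('plL',(316,242),(486,325)),('plR',(494,140),(766,295)),('ring',(448,253),(637,393)),
 ('s1',(206,135),(483,101)),('s2',(357,53),(718,74)),('s3',(445,108),(736,232)),('s4',(293,196),(498,259))]:
    p,e=tri(S,fs(*a),T,ft(*b)); P[n]=p; print(n,p.round(4),'gap',round(e,4))
print('jar',tri(S,(357,192),T,(402,202)))
d=P['plL']-P['plR']; print('plate w',np.linalg.norm(d),'yaw',np.arctan2(d[1],d[0])-np.pi/2)
for i,j in(('s1','s2'),('s4','s3')):
    d=P[i]-P[j];print('screw yaw',np.arctan2(d[1],d[0])-np.pi/2)
for i,j in(('s1','s4'),('s2','s3')):
    d=P[i]-P[j];print('screw yaw',np.arctan2(d[1],d[0]))
h=(P['cap'][:2]+P['foot'][:2])/2
d=P['tip'][:2]-P['cap'][:2];print('tip dist',np.linalg.norm(d),'yaw',np.arctan2(d[1],d[0])-np.arctan2(89,8))
E
python3 m.py
```

```text
cap [0.4954 0.3175 0.1389] gap 0.0007
foot [ 0.4962  0.3183 -0.0041] gap 0.0012
tip [0.5111 0.2282 0.0332] gap 0.0005
plL [0.5624 0.134  0.0641] gap 0.0006
plR [ 0.5762 -0.0029  0.0602] gap 0.0003
ring [0.5332 0.0634 0.0361] gap 0.0025
s1 [0.673  0.1355 0.0749] gap 0.0007
s2 [0.6852 0.0194 0.0739] gap 0.0003
s3 [0.6051 0.0111 0.0742] gap 0.0006
s4 [0.5933 0.1274 0.0745] gap 0.0014
jar (array([ 0.61537564, -0.24234596,  0.10618424]), np.float64(0.0010213022465630959))
plate w 0.13768037845544864 yaw 0.1004210345403529
screw yaw 0.10550482009250817
screw yaw 0.10054393541467377
screw yaw 0.10145561811416508
screw yaw 0.10212290874085073
tip dist 0.09062057293679927 yaw -2.8779275515703118
```

Two-view results agree with the given sizes: plate width 137.7 mm, tip distance 90.6 mm against 89.4, and heights about 3 mm low. Rack yaw is about 0.102 and hook yaw about -2.88. Moving towards the hook now.

send_rows([
  [0.2,-0.17,0],
  [0.4,-0.34,0],
  [0.6,-0.5,0],
  [0.8,-0.67,0],
  [0.94,-0.84,0],
], roll=[0,0,0,0,0], hand=[0,0,0,0,0])

```text
t: 0.6
position: [0.3359, -0.5525, 0.2302]
tool_rot: [-3.139, -0.0, 0.399]
wrist_force: [-0.2, -0.4, -0.1]
gripper_width: 0.0855
```

```bash
python3 -c "
from h import *
s=r.sense();print(s['t'],s['position'],s['tool_rot'],s['joint_positions'])"
```

```text
0.6 [ 0.3358886  -0.55252594  0.23017003] [-3.13933526e+00 -2.94234262e-04  3.99089155e-01] [ 0.94389976  0.5056679  -0.00990636  1.78811029  0.00530256  0.84996788
 -0.23998282]
```

send_rows([
  [0.2,-0.17,0],
  [0.4,-0.34,0],
  [0.6,-0.5,0],
  [0.8,-0.67,0],
  [1,-0.84,0],
], roll=[0,0,0,0,0], hand=[0,0,0,0,0])

```text
t: 1.1
position: [0.3956, -0.4352, 0.2301]
tool_rot: [-3.139, -0.0, 0.399]
wrist_force: [0.7, 0.5, -0.5]
gripper_width: 0.0856
```

send_rows([
  [0.2,-0.17,0],
  [0.4,-0.34,0],
  [0.6,-0.5,0],
  [0.8,-0.67,0],
  [1,-0.84,0],
], roll=[0,0,0,0,0], hand=[0,0,0,0,0])

```text
t: 1.6
position: [0.4554, -0.3179, 0.2301]
tool_rot: [-3.138, 0.0, 0.399]
wrist_force: [1.2, 0.3, -0.4]
gripper_width: 0.0855
```

send_rows([
  [0.2,-0.17,0],
  [0.4,-0.34,0],
  [0.6,-0.5,0],
  [0.8,-0.67,0],
  [1,-0.84,0],
], roll=[0,0,0,0,0], hand=[0,0,0,0,0])

```text
t: 2.1
position: [0.5151, -0.2006, 0.2302]
tool_rot: [-3.138, 0.001, 0.399]
wrist_force: [1.2, -0.4, 0.3]
gripper_width: 0.0855
```

send_rows([
  [0.2,-0.2,0],
  [0.4,-0.4,0],
  [0.6,-0.6,0],
  [0.8,-0.8,0],
  [0.9,-1,0],
], roll=[0,0,0,0,0], hand=[0,0,0,0,0])

```text
t: 2.6
position: [0.5601, -0.0717, 0.2302]
tool_rot: [-3.138, 0.0, 0.4]
wrist_force: [1.2, 0.0, 0.5]
gripper_width: 0.0855
```

send_rows([
  [0.05,-0.24,0],
  [0.12,-0.48,0],
  [0.18,-0.72,0],
  [0.23,-0.96,0],
], roll=[0,0,0,0], hand=[0,0,0,0])

```text
t: 3.0
position: [0.5436, 0.0267, 0.2303]
tool_rot: [-3.138, 0.001, 0.4]
wrist_force: [0.5, -0.2, 0.2]
gripper_width: 0.0856
```

send_rows([
  [0.05,-0.24,0],
  [0.12,-0.48,0],
  [0.18,-0.72,0],
  [0.23,-0.96,0],
], roll=[0,0,0,0], hand=[0,0,0,0])

```text
t: 3.4
position: [0.5271, 0.1251, 0.2304]
tool_rot: [-3.138, 0.001, 0.4]
wrist_force: [0.4, -0.5, -0.2]
gripper_width: 0.0855
```

send_rows([
  [0.05,-0.24,0],
  [0.12,-0.48,0],
  [0.18,-0.72,0],
  [0.23,-0.96,0],
], roll=[0,0,0,0], hand=[0,0,0,0])

```text
t: 3.8
position: [0.5105, 0.2234, 0.2305]
tool_rot: [-3.138, 0.002, 0.4]
wrist_force: [0.3, 0.2, 0.9]
gripper_width: 0.0856
```

send_rows([
  [0.05,-0.24,0],
  [0.12,-0.48,0],
  [0.18,-0.72,0],
  [0.23,-0.96,0],
  [0.23,-0.96,0],
], roll=[0,0,0.02,0.043,0.043], hand=[0,0,0,0,0])

```text
t: 4.3
position: [0.4928, 0.3247, 0.2306]
tool_rot: [-3.136, 0.002, 0.268]
wrist_force: [-0.5, 0.2, 0.1]
gripper_width: 0.0855
```

Run:
```python
from h import *
snap('scene','scene1');s=r.sense();p=s['position'];y=s['tool_rot'][2];print(p,s['tool_rot'],s['joint_positions'])
d=np.array([.4956,.3178])-p[:2];print('dx,dy tool',d@[np.cos(y),np.sin(y)],d@[np.sin(y),-np.cos(y)],'yaw err',.2636-y)
```

```text
[0.49337758 0.32242416 0.23045252] [-3.13778730e+00  2.68570770e-03  2.68350077e-01] [-0.62548827  0.43858848 -0.06641581  1.91472702  0.03324369  0.79031472
 -2.01150424]
dx,dy tool 0.0009168256032714186 0.005047918590164856 yaw err -0.004750077013786991
```

View pics/scene1.png

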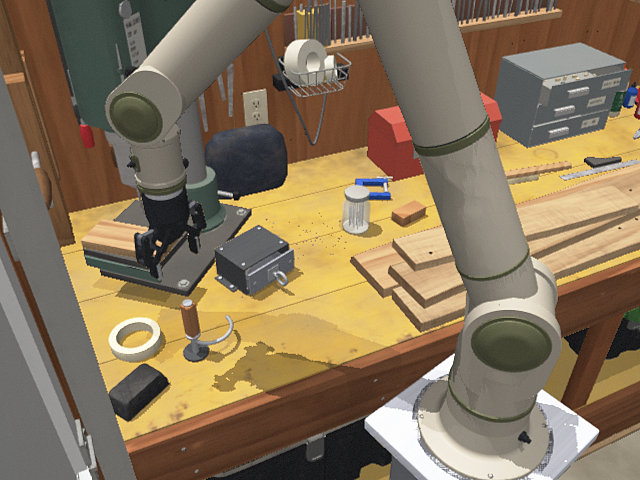

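The gripper hangs above the hook (fingers around (165,235), handle at (190,318)) and nothing lies in the way. Correcting sideways by 5 mm, then descending and gripping.

send_rows([
  [0.01,0.05,0.15],
  [0.01,0.05,0.4],
  [0.01,0.05,0.6],
  [0.01,0.05,0.75],
  [0.01,0.05,0.75],
], roll=[0,0,0,0,0], hand=[0,0,0,0,0])

```text
t: 4.85
position: [0.4947, 0.3162, 0.1535]
tool_rot: [-3.14, 0.006, 0.268]
wrist_force: [-0.3, -0.1, 0.8]
gripper_width: 0.0856
```

send_rows([
  [0,0,0.2],
  [0,0,0.35],
  [0,0,0.5],
  [0,0,0.6],
  [0,0,0.69],
  [0,0,0.69],
], roll=[0,0,0,0,0,0], hand=[0,0,0,0,0,0])

```text
t: 5.45
position: [0.4941, 0.3157, 0.0839]
tool_rot: [-3.14, 0.007, 0.268]
wrist_force: [0.4, 0.0, -0.4]
gripper_width: 0.0856
```

Run:
```python
from h import *
s=r.sense();p=s['position'];y=s['tool_rot'][2];print(p,s['tool_rot'])
d=np.array([.4956,.3178])-p[:2];print('dx,dy tool',d@[np.cos(y),np.sin(y)],d@[np.sin(y),-np.cos(y)],'yaw err',.2636-y)
```

```text
[0.4941031  0.3157317  0.08392179] [-3.14018181  0.00731783  0.26797424]
dx,dy tool 0.0019911160065402595 -0.0015981351169943234 yaw err -0.004374235569071516
```

send_rows([
  [0.02,-0.015,-0.02],
  [0.02,-0.015,-0.02],
  [0.02,-0.015,-0.02],
  [0.02,-0.015,-0.02],
  [0.02,-0.015,-0.02],
  [0.02,-0.015,-0.02],
  [0.02,-0.015,-0.02],
  [0.02,-0.015,-0.02],
  [0.02,-0.015,-0.02],
  [0.02,-0.015,-0.02],
], roll=[0,0,0,0,0,0,0,0,0,0], hand=[0,0.2,0.4,0.5,0.6,0.7,0.8,0.9,1,1], grip_force=60)

```text
t: 6.45
position: [0.4959, 0.3175, 0.0861]
tool_rot: [-3.14, 0.007, 0.268]
wrist_force: [0.4, -1.9, 5.3]
gripper_width: 0.0233
```

send_rows([
  [0,0,0],
  [0,0,-0.15],
  [0,0,-0.3],
  [0,0,-0.45],
  [0,0,-0.6],
  [0,0,-0.6],
], roll=[0,0,0,0,0,0], hand=[1,1,1,1,1,1])

```text
t: 7.05
position: [0.4966, 0.3182, 0.1472]
tool_rot: [-3.139, 0.005, 0.268]
wrist_force: [0.5, 1.0, -3.6]
gripper_width: 0.0233
```

Run:
```python
from h import *
snap('top','top2');snap('scene','scene2');s=r.sense();print(s['position'],s['tool_rot'],s['gripper_width'])
a=cv2.imread('pics/scene2.png')[190:365,120:320]; b=cv2.imread('pics/top2.png')[165:290,130:290]
a=cv2.resize(a,(400,350),interpolation=2);b=cv2.resize(b,(400,350*400//448),interpolation=2)
a=cv2.resize(cv2.imread('pics/scene2.png')[195:365,140:300],(400,425),interpolation=2)
b=cv2.resize(cv2.imread('pics/top2.png')[150:320,140:300],(400,425),interpolation=2)
cv2.imwrite('pics/c3.png',np.hstack([a,b]))
```

```text
[0.49584175 0.31759544 0.14548686] [-3.1402958   0.00757619  0.26804459] 0.023297857731390995
```

View pics/c3.png

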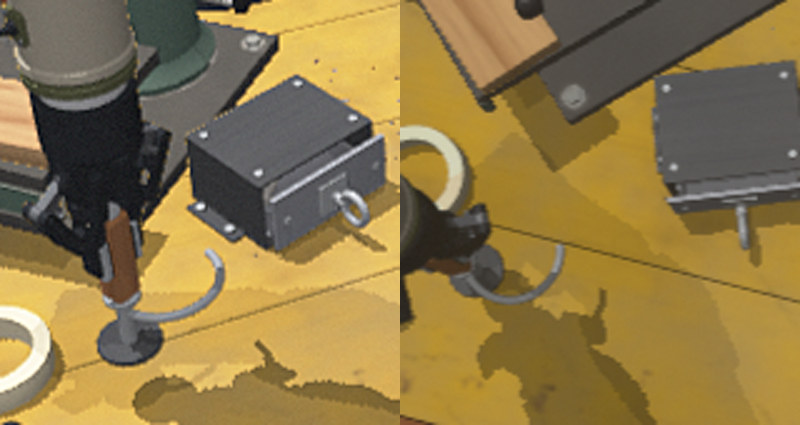

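The hook hangs upright in the grip, lifted about 60 mm, with its tip at crop (213,253) left and (558,249) right. I'll check the in-hand yaw from the tip, and plan the move with a helper.

```bash
cat >> h.py <<'E'
RY=.102
def tool(hxy,z,hyaw):
    """print dp (0.1 m) and roll (pi) from the measured pose to hook handle axis hxy, TCP z, hook yaw"""
    s=r.sense();p=s['position'];R=cv2.Rodrigues(np.zeros(3))[0]
    from scipy.spatial.transform import Rotation as Q
    R=Q.from_euler('xyz',s['tool_rot']).as_matrix()
    d=R.T@(np.array([*hxy,z])-p)/.1
    a=(hyaw+np.pi+GY-s['tool_rot'][2]+np.pi)%(2*np.pi)-np.pi
    return d,-a/np.pi
GY=0.
def hook(ring,phi,off=0.):
    """handle xy and yaw for swing angle phi (0 home), pulled by off along rack -x"""
    e=lambda a:np.array([np.cos(a),np.sin(a)])
    C=np.array(ring)-.045*e(RY)-off*e(RY); return C+.045*e(RY+phi-np.pi/2),RY+phi
E
python3 - <<'E'
from h import *
S=load('scene2');T=load('top2')
p,e=tri(S,(140+213/2.5-.3,195+253/2.5-.3),T,(140+158/2.5-.3,150+249/2.5-.3));s=r.sense()
d=p[:2]-s['position'][:2];print('tip',p,e,np.linalg.norm(d),'yaw',np.arctan2(d[1],d[0])-np.arctan2(89,8),'tool-pi',s['tool_rot'][2]-np.pi)
from m import P
ring=P['ring'];m=(P['plL']+P['plR'])/2;e=np.array([np.cos(RY),np.sin(RY)])
print('ring from plate',m[:2]-.030*e,'from tri',ring[:2], 'thick?')
sc=np.mean([P[k] for k in('s1','s2','s3','s4')],0);print('rack c',sc,'lateral',(ring-sc)[:2]@[-e[1],e[0]],(m-sc)[:2]@[-e[1],e[0]],'fwd',(ring-sc)[:2]@e,(m-sc)[:2]@e)
E
```

```text
tip [0.50850874 0.23029157 0.09581862] 0.003757281395067477 0.08821801206318552 yaw -2.9078605224452967 tool-pi -2.873548066155446
cap [0.4954 0.3175 0.1389] gap 0.0007
foot [ 0.4962  0.3183 -0.0041] gap 0.0012
tip [0.5111 0.2282 0.0332] gap 0.0005
plL [0.5624 0.134  0.0641] gap 0.0006
plR [ 0.5762 -0.0029  0.0602] gap 0.0003
ring [0.5332 0.0634 0.0361] gap 0.0025
s1 [0.673  0.1355 0.0749] gap 0.0007
s2 [0.6852 0.0194 0.0739] gap 0.0003
s3 [0.6051 0.0111 0.0742] gap 0.0006
s4 [0.5933 0.1274 0.0745] gap 0.0014
jar (array([ 0.61537564, -0.24234596,  0.10618424]), np.float64(0.0010213022465630959))
plate w 0.13768037845544864 yaw 0.1004210345403529
screw yaw 0.10550482009250817
screw yaw 0.10054393541467377
screw yaw 0.10145561811416508
screw yaw 0.10212290874085073
tip dist 0.09062057293679927 yaw -2.8779275515703118
ring from plate [0.5395035  0.06250647] from tri [0.53319678 0.06336864] thick?
rack c [0.63914798 0.07332698 0.07436297] lateral 0.0008817078459529038 -0.0006181468283615085 fwd -0.10641451134952132 -0.07022835806918909
```

```bash
python3 - <<'E' | grep -v ' gap'
from h import *
from m import *
e=np.array([np.cos(RY),np.sin(RY)]);n=np.array([-e[1],e[0]]);c=np.array([.6391,.0733])
f=lambda q:((q[:2]-c)@e,(q[:2]-c)@n)
for z in(.0345,.038):
    print(z,'scene',f(at(S,*fs(447,253),z)),'top tip edge',f(at(T,*ft(640,423),z)),'top ring root',f(at(T,*ft(632,337),z)))
print('plate T', [f(at(T,*ft(*q),.067)) for q in((487,323),(765,293))], 'S',[f(at(S,*fs(*q),.067)) for q in((318,242),(494,140))])
# plate front face bottom corners z=.010
print('plate bottom S',[f(at(S,*fs(*q),.007)) for q in((324,319),(497,210))],'T',[f(at(T,*ft(*q),.007)) for q in((508,352),(770,322))])
E
```

```text
jar (array([ 0.61537564, -0.24234596,  0.10618424]), np.float64(0.0010213022465630959))
plate w 0.13768037845544864 yaw 0.1004210345403529
screw yaw 0.10550482009250817
screw yaw 0.10054393541467377
screw yaw 0.10145561811416508
screw yaw 0.10212290874085073
tip dist 0.09062057293679927 yaw -2.8779275515703118
0.0345 scene (np.float64(-0.1033966329665285), np.float64(0.0007229740611142916)) top tip edge (np.float64(-0.12231483567017541), np.float64(0.00022393140976780416)) top ring root (np.float64(-0.07844346552459663), np.float64(-0.00013331715071306254))
0.038 scene (np.float64(-0.10648600919280919), np.float64(0.0033814567820484517)) top tip edge (np.float64(-0.12290761432270426), np.float64(-2.7044473294913695e-05)) top ring root (np.float64(-0.07916285333825732), np.float64(-0.0003832620438520974))
plate T [(np.float64(-0.07000803440752121), np.float64(0.06706114083253101)), (np.float64(-0.07081903148534677), np.float64(-0.06922626700537529))] S [(np.float64(-0.07337547960456599), np.float64(0.06965432701704961)), (np.float64(-0.07653493764729848), np.float64(-0.06352594597359659))]
plate bottom S [(np.float64(-0.07133117312429219), np.float64(0.06901670563438941)), (np.float64(-0.07135446739163834), np.float64(-0.06870852907955297))] T [(np.float64(-0.07322971579975492), np.float64(0.06555512861710396)), (np.float64(-0.07318287497126878), np.float64(-0.06922932444530736))]
```

```bash
echo "RING=np.array([.5366,.0628])" >> h.py
python3 - <<'E'
from h import *
h,y=hook(RING,np.radians(-112)); print(h,y,tool(h,.146,y))
E
```

```text
[0.44861101 0.07073924] -1.852768762233649 (array([-1.10923829e+00,  2.25532462e+00,  3.47622013e-04]), np.float64(-0.3249241440501163))
```

send_rows([
  [-0.09,0.19,0],
  [-0.18,0.38,0],
  [-0.28,0.57,0],
  [-0.37,0.75,0],
], roll=[0,0,0,0], hand=[1,1,1,1])

```text
t: 7.55
position: [0.4791, 0.2343, 0.1445]
tool_rot: [-3.141, 0.009, 0.268]
wrist_force: [0.5, -0.2, -3.1]
gripper_width: 0.0234
```

send_rows([
  [-0.09,0.19,0],
  [-0.18,0.38,0],
  [-0.28,0.57,0],
  [-0.37,0.75,0],
], roll=[0,0,0,0], hand=[1,1,1,1])

```text
t: 7.95
position: [0.4626, 0.1509, 0.1442]
tool_rot: [-3.141, 0.011, 0.268]
wrist_force: [-0.4, -0.1, -3.9]
gripper_width: 0.0236
```

send_rows([
  [-0.09,0.19,0],
  [-0.18,0.38,0],
  [-0.28,0.57,0],
  [-0.37,0.75,0],
  [-0.37,0.75,0],
], roll=[0,0,0,0,0], hand=[1,1,1,1,1])

```text
t: 8.45
position: [0.4454, 0.0657, 0.144]
tool_rot: [3.141, 0.013, 0.265]
wrist_force: [-0.6, -0.7, -3.6]
gripper_width: 0.0233
```

send_rows([
  [0,0,0],
  [0,0,0],
  [0,0,0],
  [0,0,0],
  [0,0,0],
  [0,0,0],
  [0,0,0],
  [0,0,0],
  [0,0,0],
  [0,0,0],
], roll=[-0.04,-0.08,-0.12,-0.16,-0.2,-0.24,-0.28,-0.31,-0.325,-0.325], hand=[1,1,1,1,1,1,1,1,1,1])

```text
t: 9.45
position: [0.4452, 0.0659, 0.1436]
tool_rot: [-3.13, 0.007, 1.287]
wrist_force: [-0.1, -0.5, -3.7]
gripper_width: 0.0234
```

Run:
```python
from h import *
h,y=hook(RING,np.radians(-112)); print(h,y,tool(h,.089,y)); s=r.sense();print(s['position'],s['tool_rot'],s['joint_positions'])
snap('top','top3')
b=cv2.resize(cv2.imread('pics/top3.png')[170:310,190:350],(800,700),interpolation=2)[:600]
cv2.imwrite('pics/c4.png',b)
```

```text
[0.44861101 0.07073924] -1.852768762233649 (array([0.05953593, 0.02556272, 0.54521906]), np.float64(-0.000716217017892733))
[0.44520969 0.0659053  0.14358646] [-3.12973054  0.00659407  1.28657383] [ 0.0158036   0.44788977 -0.3896235   2.26990756  0.35149625  0.49296057
 -0.93765165]
```

View pics/c4.png

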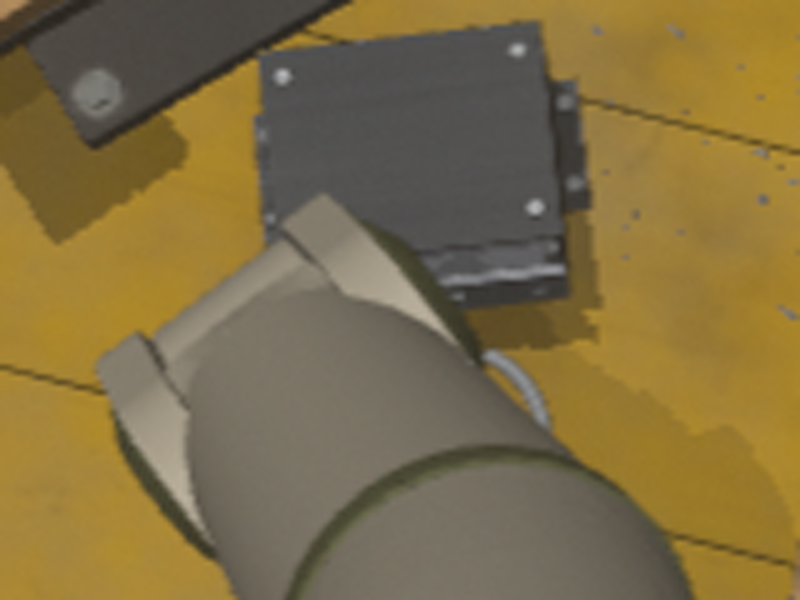

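The top view is blocked by the wrist; only a piece of the bar shows, at crop (520,380), right of the ring as intended. Descending at this place, then checking from the scene camera.

send_rows([
  [0.06,0.03,0],
  [0.06,0.03,0.1],
  [0.06,0.03,0.2],
  [0.06,0.03,0.3],
  [0.06,0.03,0.4],
  [0.06,0.03,0.5],
  [0.06,0.03,0.54],
  [0.06,0.03,0.54],
], roll=[0,0,0,0,0,0,0,0], hand=[1,1,1,1,1,1,1,1])

```text
t: 10.3
position: [0.4487, 0.0707, 0.0888]
tool_rot: [-3.129, 0.007, 1.285]
wrist_force: [0.0, -0.0, -2.7]
gripper_width: 0.0232
```

Run:
```python
from h import *
s=r.sense();p=s['position'];y=s['tool_rot'][2];print(p,s['tool_rot'],s['wrist_force'])
h,yy=hook(RING,np.radians(-112));print(tool(h,.089,yy))
S=snap('scene','scene4')
hy=y-np.pi;R=np.array([[np.cos(hy),-np.sin(hy)],[np.sin(hy),np.cos(hy)]])
pts={n:proj(S,[*(p[:2]+R@np.array(o)),.0345+p[2]-.086])[0].round(1) for n,o in (('tip',(.008,.089)),('bend',(.045,.045)))}
pts['ring']=proj(S,[*RING,.0345])[0].round(1);print(pts)
im=cv2.resize(cv2.imread('pics/scene4.png')[225:345,200:360],(800,600),interpolation=2)
cv2.imwrite('pics/c5.png',im);print({k:((v-[200,225]+.5)*5).round() for k,v in pts.items()})
```

```text
[0.44872221 0.07067694 0.08880018] [-3.12861311  0.00739571  1.28512048] [ 0.00562093 -0.03269663 -2.69043098]
(array([ 0.00026961, -0.00126836, -0.00198396]), np.float64(-0.001178831837042911))
{'tip': array([291.2, 273.3]), 'bend': array([313.2, 280.5]), 'ring': array([281.5, 277.7])}
{'tip': array([458., 244.]), 'bend': array([568., 280.]), 'ring': array([410., 266.])}
```

View pics/c5.png

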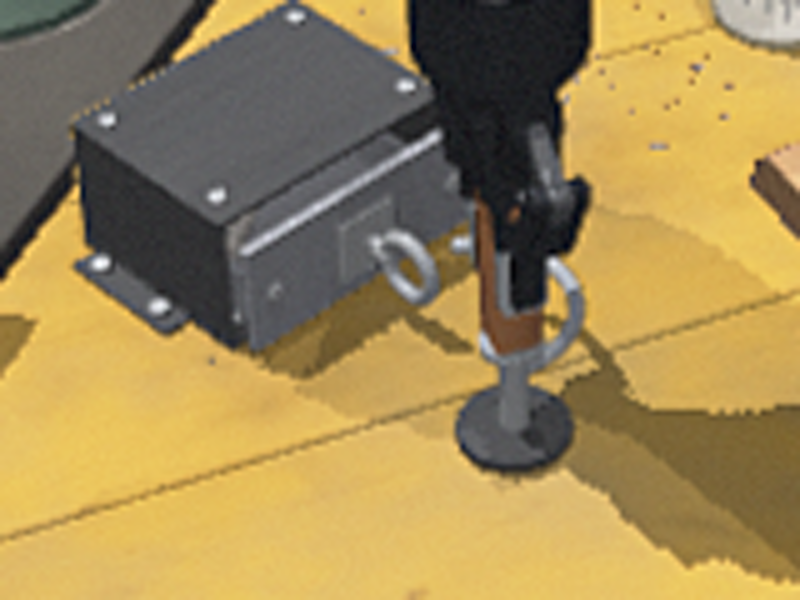

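The projected tip (458,244) and ring (410,266) fall on what the picture shows, (462,243) and (409,266), within 1 mm. Swinging 37° per call about the centre, with checks between.

send_rows([
  [-0.033,0.001,0],
  [-0.065,0.005,0],
  [-0.097,0.011,0],
  [-0.129,0.019,0],
  [-0.159,0.029,0],
  [-0.189,0.042,0],
  [-0.218,0.056,0],
  [-0.246,0.073,0],
  [-0.273,0.092,0],
  [-0.273,0.092,0],
], roll=[-0.023,-0.046,-0.069,-0.092,-0.115,-0.138,-0.161,-0.184,-0.207,-0.207], hand=[1,1,1,1,1,1,1,1,1,1])

```text
t: 11.35
position: [0.4504, 0.0413, 0.0897]
tool_rot: [-3.128, -0.001, 1.935]
wrist_force: [0.2, -0.1, -3.1]
gripper_width: 0.0235
```

```bash
cat > chk.py <<'E'
from h import *
import sys
s=r.sense();print(s['position'],s['tool_rot'],s['wrist_force'],s['joint_positions'].round(2))
for a in sys.argv[1:]:
    h,y=hook(RING,np.radians(float(a)));print(a,[x.round(3) for x in tool(h,.0885,y)])
E
python3 chk.py -74.67 -37.33
```

```text
[0.45042335 0.04127981 0.08971035] [-3.12811573e+00 -1.45765542e-03  1.93510609e+00] [ 0.23001624 -0.08382378 -3.07152279] [ 0.12  0.57 -0.48  2.3   0.65  0.42 -0.54]
-74.67 [array([ 0.008, -0.003,  0.012]), np.float64(-0.002)]
-37.33 [array([-0.264,  0.091,  0.01 ]), np.float64(-0.209)]
```

send_rows([
  [-0.03,0.001,0.005],
  [-0.06,0.005,0.01],
  [-0.09,0.011,0.01],
  [-0.122,0.019,0.01],
  [-0.152,0.029,0.01],
  [-0.182,0.042,0.01],
  [-0.21,0.056,0.01],
  [-0.238,0.073,0.01],
  [-0.265,0.091,0.01],
  [-0.265,0.091,0.01],
], roll=[-0.023,-0.046,-0.07,-0.093,-0.116,-0.14,-0.163,-0.186,-0.209,-0.209], hand=[1,1,1,1,1,1,1,1,1,1])

```text
t: 12.35
position: [0.4687, 0.0195, 0.0887]
tool_rot: [-3.132, -0.009, 2.59]
wrist_force: [0.4, 0.1, -3.0]
gripper_width: 0.0233
```

```bash
python3 chk.py -37.33 0
```

```text
[0.46866705 0.01949851 0.08868083] [-3.1320201  -0.00910718  2.58993958] [ 0.3948943   0.10644337 -3.01746105] [ 0.3   0.62 -0.67  2.26  0.8   0.53  0.02]
-37.33 [array([0.005, 0.001, 0.002]), np.float64(-0.001)]
0 [array([-0.268,  0.094, -0.002]), np.float64(-0.208)]
```

send_rows([
  [-0.03,0.001,0],
  [-0.06,0.005,0],
  [-0.092,0.011,0],
  [-0.124,0.019,0],
  [-0.154,0.029,0],
  [-0.184,0.042,0],
  [-0.213,0.058,0],
  [-0.241,0.075,0],
  [-0.268,0.094,0],
  [-0.268,0.094,0],
], roll=[-0.023,-0.046,-0.069,-0.092,-0.115,-0.138,-0.161,-0.184,-0.208,-0.208], hand=[1,1,1,1,1,1,1,1,1,1])

```text
t: 13.35
position: [0.4965, 0.0135, 0.0883]
tool_rot: [-3.14, -0.013, -3.042]
wrist_force: [-0.0, 0.1, -3.0]
gripper_width: 0.0237
```

send_rows([
  [0,0,0],
  [0,0,0],
  [0,0,0],
], roll=[0,0,0], hand=[1,1,1])

```text
t: 13.65
position: [0.4964, 0.0136, 0.0884]
tool_rot: [-3.14, -0.013, -3.043]
wrist_force: [-0.5, -0.1, -3.7]
gripper_width: 0.0232
```

```bash
python3 chk.py 0
python3 - <<'E'
from h import *
S=snap('scene','scene5')
cv2.imwrite('pics/c6.png',cv2.resize(cv2.imread('pics/scene5.png')[225:345,200:360],(800,600),interpolation=2))
E
```

```text
[0.49639593 0.01360412 0.08839887] [-3.13950631 -0.01307805 -3.04347257] [-0.49156294 -0.11653505 -3.74809703] [ 0.43  0.7  -0.85  2.19  0.9   0.67  0.6 ]
0 [array([-0.   , -0.002, -0.001]), np.float64(-0.001)]
```

View pics/c6.png

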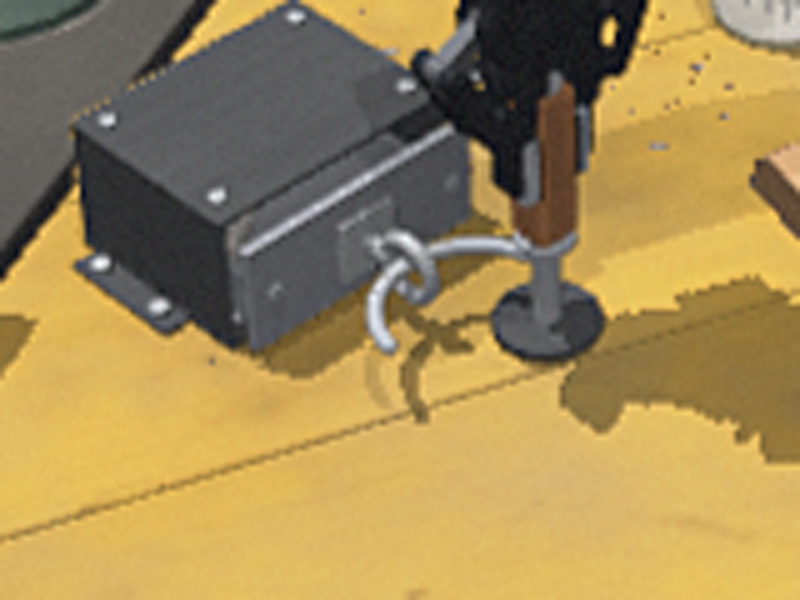

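The bar passes through the ring, bend at about (405,265), tip at (390,345), and there is no contact force. The pose has been held over 0.3 s. Drawing the tray out along tool +x (the rack's -x).

send_rows([
  [0.05,0,0],
  [0.1,0,0],
  [0.15,0,0],
  [0.2,0,0],
  [0.25,0,0],
  [0.3,0,0],
  [0.35,0,0],
  [0.4,0,0],
  [0.45,0,0],
  [0.5,0,0],
], roll=[0,0,0,0,0,0,0,0,0,0], hand=[1,1,1,1,1,1,1,1,1,1])

```text
t: 14.7
position: [0.4463, 0.0085, 0.0891]
tool_rot: [-3.139, -0.013, -3.043]
wrist_force: [0.7, 0.1, -6.2]
gripper_width: 0.0235
```

```bash
python3 chk.py 0
```

```text
[0.44626494 0.00853405 0.08907142] [-3.13932825 -0.01309961 -3.04319918] [ 0.74941938  0.08179052 -6.19897508] [ 0.43  0.66 -0.84  2.3   0.94  0.59  0.52]
0 [array([-0.504, -0.   , -0.001]), np.float64(-0.001)]
```

send_rows([
  [0.02,0,0],
  [0.04,0,0],
  [0.06,0,0],
], roll=[0,0,0], hand=[1,1,1])

```text
t: 15.0
position: [0.4403, 0.0079, 0.0892]
tool_rot: [-3.139, -0.013, -3.043]
wrist_force: [2.8, 0.1, -5.7]
gripper_width: 0.0237
```

send_rows([
  [0.01,0,0],
  [0.02,0,0],
  [0.03,0,0],
], roll=[0,0,0], hand=[1,1,1])

```text
t: 15.3
position: [0.4391, 0.0081, 0.0893]
tool_rot: [-3.14, -0.01, -3.044]
wrist_force: [9.1, 0.1, -14.1]
gripper_width: 0.0234
```

```bash
python3 chk.py 0
python3 - <<'E'
from h import *
S=snap('scene','scene6')
cv2.imwrite('pics/c7.png',cv2.resize(cv2.imread('pics/scene6.png')[225:345,200:360],(800,600),interpolation=2))
E
```

```text
[0.4390893  0.00806114 0.0893269 ] [-3.14035358 -0.01030159 -3.04408501] [  9.09241104   0.1207531  -14.08249143] [ 0.43  0.65 -0.83  2.32  0.95  0.58  0.51]
0 [array([-0.576, -0.002,  0.002]), np.float64(-0.001)]
```

View pics/c7.png

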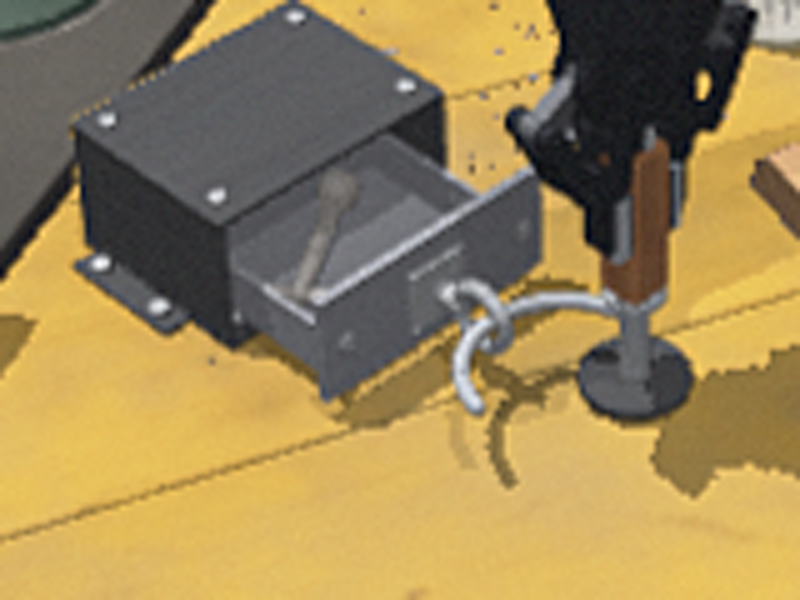

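Run:
```python
from h import *
S=load('scene6');e=np.array([np.cos(RY),np.sin(RY)]);n=np.array([-e[1],e[0]]);c=np.array([.6391,.0733])
g=lambda x,y,z:at(S,200+(x+.5)/5-.5,225+(y+.5)/5-.5,z)[:2]-c
for q,z in(((327,399),.007),((542,265),.007),((318,303),.067),((541,175),.067),((490,320),.0345)): v=g(*q,z);print(v@e,v@n)
```

```text
-0.1203333516130535 0.06811927781836913
-0.12382465343001352 -0.06532823888961435
-0.12166985803344325 0.0701249885966172
-0.12810203433508108 -0.06149063671946735
-0.1571124426484505 0.00022758205644780627
```

The tray is drawn out about 50 mm further, with the chuck key lying in it, and the force is rising against what looks like the stop. One small extra pull will confirm that; then I'll back off and lower.

send_rows([
  [0.02,0,0],
  [0.03,0,0],
  [0.04,0,0],
], roll=[0,0,0], hand=[1,1,1])

```text
t: 15.65
position: [0.4384, 0.0083, 0.0895]
tool_rot: [3.141, -0.006, -3.046]
wrist_force: [15.1, 2.0, -20.9]
gripper_width: 0.0235
```

send_rows([
  [-0.02,0,0],
  [-0.04,0,0],
  [-0.06,0,0],
  [-0.06,0,0],
], roll=[0,0,0,0], hand=[1,1,1,1])

```text
t: 16.05
position: [0.4441, 0.0089, 0.0895]
tool_rot: [3.141, -0.006, -3.045]
wrist_force: [0.3, 0.5, -2.9]
gripper_width: 0.0234
```

send_rows([
  [0,0,0.005],
  [0,0,0.01],
  [0,0,0.015],
  [0,0,0.02],
  [0,0,0.02],
], roll=[0,0,0,0,0], hand=[1,1,1,1,1])

```text
t: 16.55
position: [0.4441, 0.0089, 0.0874]
tool_rot: [3.141, -0.006, -3.045]
wrist_force: [0.1, 0.3, -2.6]
gripper_width: 0.0232
```

The stop is confirmed: 15 N with almost no travel, and the force is gone after backing off 6 mm. Lowering to the bench.

send_rows([
  [0,0,0.004],
  [0,0,0.008],
  [0,0,0.012],
  [0,0,0.012],
], roll=[0,0,0,0], hand=[1,1,1,1])

```text
t: 16.95
position: [0.4441, 0.0089, 0.0864]
tool_rot: [3.141, -0.006, -3.045]
wrist_force: [-1.2, -0.1, 1.3]
gripper_width: 0.0234
```

send_rows([
  [0,0,0.004],
  [0,0,0.008],
  [0,0,0.008],
], roll=[0,0,0], hand=[1,1,1])

```text
t: 17.25
position: [0.4441, 0.009, 0.0863]
tool_rot: [-3.141, -0.005, -3.045]
wrist_force: [-4.1, -1.7, 14.4]
gripper_width: 0.0234
```

send_rows([
  [0,0,-0.006],
  [0,0,-0.006],
  [0,0,-0.006],
  [0,0,-0.006],
  [0,0,-0.006],
  [0,0,-0.006],
  [0,0,-0.006],
  [0,0,-0.006],
  [0,0,-0.006],
  [0,0,-0.006],
], roll=[0,0,0,0,0,0,0,0,0,0], hand=[1,1,0.7,0.65,0.6,0.5,0.4,0.3,0.2,0.2])

```text
t: 18.25
position: [0.4441, 0.009, 0.0869]
tool_rot: [-3.141, -0.005, -3.045]
wrist_force: [0.4, 0.3, -0.4]
gripper_width: 0.0681
```

send_rows([
  [0,0,-0.05],
  [0,0,-0.15],
  [0,0,-0.3],
  [0,0,-0.45],
  [0,0,-0.6],
  [0,0,-0.8],
  [0,0,-1],
], roll=[0,0,0,0,0,0,0], hand=[0.2,0.2,0.2,0.2,0.2,0.2,0.2])

```text
t: 18.95
position: [0.4442, 0.0093, 0.1879]
tool_rot: [-3.141, -0.006, -3.045]
wrist_force: [0.6, 0.4, -0.2]
gripper_width: 0.0682
```

Run:
```python
from h import *
S=snap('scene','scene7');s=r.sense();print(s['position'],s['wrist_force'],s['gripper_width'])
cv2.imwrite('pics/c8.png',cv2.resize(cv2.imread('pics/scene7.png')[225:345,200:360],(800,600),interpolation=2))
```

```text
[0.44530949 0.00979813 0.19024088] [ 1.64366759 -0.00606153  2.0751668 ] 0.06817701212271145
```

View pics/c8.png

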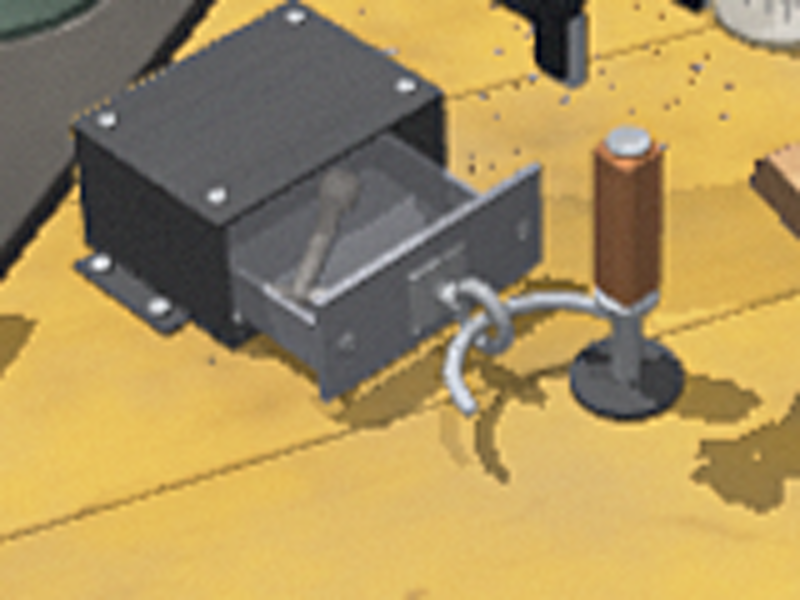

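The hook stands upright by itself at (628,380), its bar through the ring at (485,325). The tray is out, with the key in it, and the gripper is clear. I'll settle and hand in.

send_rows([
  [0,0,0],
  [0,0,0],
  [0,0,0],
  [0,0,0],
  [0,0,0],
], roll=[0,0,0,0,0], hand=[0.2,0.2,0.2,0.2,0.2])

```text
t: 19.5
position: [0.4451, 0.0099, 0.1898]
tool_rot: [-3.141, -0.003, -3.044]
wrist_force: [0.5, -0.3, 0.1]
gripper_width: 0.0685
```

```bash
python3 -c "
from h import *
print(r.sense()['wrist_force'],r.close_job())"
```

```text
the job is handed in; nothing more can be done
[ 0.53209971 -0.32054292  0.12089452] None
```

The job is handed in. The bend is through the ring, the tray is drawn out to its stop, and the hook is left standing on the bench.

I gripped the hook by its handle and swung the bar 112° about the arc centre into the ring. No contact force showed, and the pose held for 0.3 s with the tray still in. I then drew the tray out until it stopped. At the end I backed off 6 mm, lowered the hook until the foot touched the bench, released it and lifted the gripper clear.

**Last checks:**
- **Tray:** it moved about 50 mm by picture from a start I estimate at about 10 mm out. At the stop the pull rose to 15 N with under 1 mm of further travel.
- **Hook and key:** the last picture shows the hook upright, the bar through the ring and the key in the tray. By the tool position and the pictures, the bend is within a few millimetres of the ring's centre.
- **Jar and offcut:** the arm passed well above the jar and did not go near the offcut. I did not measure either again at the end.
- **Time:** 19.5 s were used.

**Disagreements:**
- Heights measured from the two views came out mostly 1 to 5 mm low, and up to about 10 mm at the tray plate's top edge.
- The in-hand yaw read off the hook's tip differed by 0.03 rad from the tool's own. I used the tool's value, and the later projection fitted within 1 mm.
- The wrist showed up to 21 N downward during the pull against the stop, more than expected. It vanished on backing off.

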